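# Level a slide-staining rack with its wedge

### The job

Level the slide-staining rack on the steel stand: take the aluminium wedge with the blue grip, set it down in the stand's way and slide it nose first under the rack's foot until the rack's pins are up at the red marks and the rack is held tight against the tops of its slots - properly snug so it cannot rattle, but never forced. Let go of the wedge and leave it there. Do not touch the rack itself, as its smears are fresh, and leave everything else on the bench where it stands.

Things in the scene. Friction and masses are not known exactly. Their poses are not given: they have to be found in the camera images.
- stand: Tilting staining stand, screwed to the bench: stainless base plate 400 x 150 x 6 mm with the rack hinged on it. Origin on the bench under the plate's middle line. x runs along the plate, the way the wedge is pushed in; z up. Plate: x -220 (open front end) to +180, y +-75 mm. Slotted guide posts 66 mm high stand at x -20, y +-62 mm. All lengths named 'stand' use these axes.
- way_mouth (a point): On the middle of the way (wedge track) at the front of its straight rails, stand x -120 mm. The way is the flat plate top (6 mm over the bench) between two rails 8 mm high, 44 mm apart, from stand x -120 to +50 mm; flared lead-ins stand in front of them from x -155 mm.
- foot_place (a point): On the way's surface straight below the rack's foot (stand x -50, y 0). The round rubber foot hangs about 8.5 mm over it at the start and about 26.5 mm when level, but the last user screwed it in or out by up to 4 mm: how far the wedge must go is not known beforehand. Its rubber gives 1 mm per 18 N.
- rack: The rack: two steel rods 200 mm long with five glass slides of fresh smears, 0.6 to 0.95 kg. Origin on its hinge axis (stand x +150, z 50 mm). At the start it is tipped 0.09 rad, free end down; its rods end at stand x -55 mm and reach z 36 mm there (55 mm when level). The robot must not touch it (2 N at most).
- rack_pin (a point): End of the rack's guide pin, a 7 mm steel bar (170 mm from the hinge) that rides in the slots of the guide posts. It rises 15 mm from rest to level, where it meets the tops of the slots, the rack's stop.
- level_mark (a point): Red mark on the guide post beside rack_pin, 50 mm over the bench: the height of the pin's centre when the rack is level.
- wedge: Levelling wedge, aluminium, 0.35 kg, loose on the bench. Origin at the middle of its underside; x to the nose, z up. Taper 140 mm long (x -55 to +85), 38 mm wide, 2.5 mm high at the yellow nose rising 1 in 4 to 37.5 mm; behind it the blue grip, 30 mm long (x -85 to -55), 24 mm wide (y), 60 mm high. It is self-locking: it stays where it is left under load.
- wedge_nose (a point): Middle of the lower edge of the wedge's nose (wedge x +85 mm, z 0). Push needed at the grip, level and along the way: about 1 N sliding free, 3 to 6 N (unsteady) while the rack rises; once the pins are at the slot tops it climbs about 3 to 4 N per mm of travel. Left at 9 to 12 N the rack is properly snug; past about 14 N it is being forced.
- wedge_grip (a point): Where to hold the blue grip: on its middle line, 45 mm over the wedge's underside (wedge x -70 mm), 15 mm below its top. The grip's flat back (wedge x -85 mm) can be pushed.
- rinse_bottle: Bystander: clear dropper bottle with red tip, 48 mm across, 135 mm high. Origin under its base, as for all bystanders.
- stain_bottle: Bystander: violet dropper bottle with white tip, 48 mm across, 135 mm high.
- tissue_roll: Bystander: white paper roll standing on end, 110 mm across, 100 mm high.
- staining_jar: Bystander: glass staining jar with a white lid, 62 mm square, 99 mm high.
- slide_box: Bystander: flat blue slide box, 92 x 177 x 36 mm.
- timer: Bystander: white bench timer, 62 x 75 x 18 mm, lying flat.
- slide_pack: Bystander: carton of slides, 30 x 80 x 56 mm, standing.
Mind the look-alikes: they are no part of the job. Leave any brown or pink look-alike of the wedge alone.

How it is judged:
By the outcome, as a careful person would: the job done as asked, in the order asked, and still so for the second after the job is handed in, with the robot touching nothing.
It also fails if it takes over 58 s, if anything falls off the work surface, if the arm or the gripper's body presses on something with over 40 N, if the wrist force passes 120 N, or if a joint passes its speed limit or range.

### The arm

A 7-joint arm with a two-finger parallel gripper is mounted at the origin on the work surface. World frame = base frame: x ahead of the robot, y to its left, z up, the work surface at z = 0. Lengths are in m, angles in rad, forces in N, time in s.
With the tool pointing down it reaches from about 0.425 to 0.875 m from the base axis. Payload 4.7 kg.
Tool frame: the origin (TCP) lies at the very end of the fingers, on their centre line; the grasp point (between the pads) lies 19 mm behind it (ctrl.grasp_offset is the distance from the TCP to the grasp point, in m); z points along the fingers, y is the direction in which the jaws open and shut (so a half turn about z gives the same grasp; the last joint's range is limited). The gripper opens to 87 mm and grips with 3 to 60 N. Pads are 19 mm wide; open, the fingers measure 117 mm over their backs; the gripper's body (75 mm by 190 mm) begins 51 mm behind the grasp point.
Start: joints at [-1.148, 0.321, -0.07, 1.45, 0.023, 1.371, -0.057], TCP at [0.258, 0.596, 0.223] pointing down, gripper open.
Joint ranges: [-2.86, 2.86], [-0.3, 2.09], [-1.38, 1.24], [0.06, 2.45], [-1.56, 4.7], [0.09, 2.05], [-2.69, 2.69]. Speed limits (rad/s): [2.57, 2.57, 3.14, 3.14, 3.14, 3.14, 3.14].

### API

Orientations are given as a rotation vector (axis times angle).
In Python, from bench import ctrl gives the robot as it stands.
- The arm moves only by the shell command python3 -m creep 'ROWS' [FORCE]. ROWS is JSON, a list that holds one entry, the list of rows, each a list of 7 numbers: the opening, from 0 (shut) to 1 (fully open), then the shift along the tool's x, y, z in mm, then the turn, a rotation vector about the tool's x, y, z in rad. In form: [[[grip, dx, dy, dz, rx, ry, rz], ...]]. A call has 1 to 5 rows; each row is the pose to reach, as a shift and turn from the pose commanded when the call began, along the tool's axes at that moment; what a row does not reach only later rows make up. A row lasts 1/10 s, in which the tool goes at most 50 mm and 8.59 degrees, less where a joint would pass 70% of its speed; a pose out of reach is approached as far as the arm can. A call with a gripper value outside its range is refused whole. The fingers move at their own pace and stop on an object; FORCE is the grip in N (left out, the last holds). Time passes only in rows, so rows that repeat a pose let the fingers close. It gives the time, the measured TCP pose, the force and the opening at its end, in the units of the state.
- ctrl.get_state(): the state, without advancing time (a new reading comes with each control period).
- ctrl.get_image(name): name is "scene" or "top" or "wrist"; returns the picture (420x560x3 uint8, red, green, blue); there is no depth.
- ctrl.camera_params(name): a dict with "K" (3x3 intrinsics, pixels), "pose" (4x4, takes a point from camera to world coordinates). Camera axes: x right, y down, z forward; pixel columns grow to the right and rows downward; lengths in m; the calibration is good to about 2 mm. A picture is of the moment at which its call begins: read the wrist's pose just before it. camera_params takes no time and is no camera call; for the wrist camera it gives the pose at the moment of the call.
- ctrl.close_job(): hands the job in, once; it reports no verdict.
The state is a dict: "time": time; "joint_positions": joint angles; "qd": joint speeds; "joint_torque": joint torques, N m; "position": TCP position; "tool_rot": TCP orientation; "ft_force": force on the tool from outside, world axes, zero at the start; "torque": the same for the moment, N m; "grip_width": opening from 0.0 (shut) to 1.0 (fully open).
Only numpy, scipy, OpenCV 4.12 (cv2) and the standard library are available. Lean on these libraries where they do the work, as an engineer would, in place of code of your own. Each camera call takes 0.05 s, during which the arm holds its last target. There are 200 camera calls.

## Working session

There is one attempt and no reset: what is moved stays moved. The work goes in short steps, Python scripts to look and compute and a shell command to move; the robot and the scene stay as the last step left them, time stands still between calls to the robot, and variables do not carry over. Pictures are saved under pics/ and viewed, about 8 in all and at most 12, crops included, and the job is handed in when it is done.

```bash
mkdir -p pics; ls
python3 - <<'E'
from bench import ctrl
import cv2,json
for n in("top","scene"):
    im=ctrl.get_image(n); cv2.imwrite(f"pics/{n}0.png",im[:,:,::-1])
    p=ctrl.camera_params(n); print(n,p["K"],p["pose"])
print(ctrl.get_state())
E
```

```text
pics
top [[482.37200675   0.         279.65190399]
 [  0.         482.37200675 218.19854124]
 [  0.           0.           1.        ]] [[-0.05159859 -0.97419131  0.21974732  0.22271921]
 [-0.99865652  0.05138417 -0.00669522  0.00773796]
 [-0.00476911 -0.21979756 -0.97553385  1.65174984]
 [ 0.          0.          0.          1.        ]]
scene [[393.07805436   0.         274.5391581 ]
 [  0.         393.07805436 212.28941279]
 [  0.           0.           1.        ]] [[ 0.72598486  0.56435105 -0.39300619  0.98180582]
 [ 0.68767305 -0.58974938  0.42344001 -0.45639016]
 [ 0.00719366 -0.5776708  -0.81623814  0.96843106]
 [ 0.          0.          0.          1.        ]]
{'time': 0.1, 'joint_positions': array([-1.14791359,  0.32176914, -0.07008999,  1.45153924,  0.02259583,
        1.37079403, -0.05690632]), 'qd': array([ 0.00162834, -0.00127113,  0.00046226, -0.004107  ,  0.00013588,
        0.00107335,  0.000103  ]), 'joint_torque': array([-1.03146423e-03, -4.92572951e+01, -4.06069402e-01, -3.13393199e+01,
       -6.40907488e-02,  3.95360647e-02,  6.62878324e-05]), 'position': array([0.25821597, 0.59597802, 0.22156467]), 'tool_rot': array([-6.37559909e-01, -3.07594720e+00,  2.67381355e-03]), 'ft_force': array([0.16498696, 0.73109352, 0.19350712]), 'torque': array([-0.02471941, -0.01407804,  0.02279771]), 'grip_width': 1.0017431931642105}
```

View pics/top0.png

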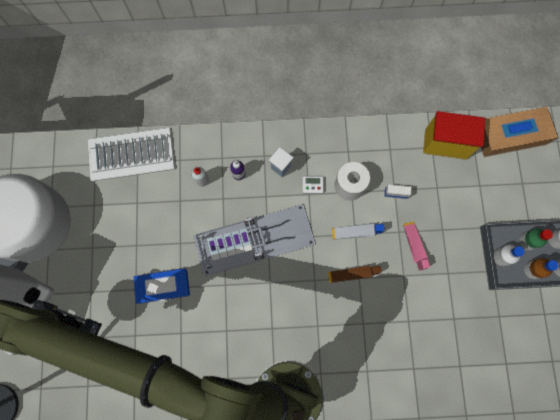

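View pics/scene0.png

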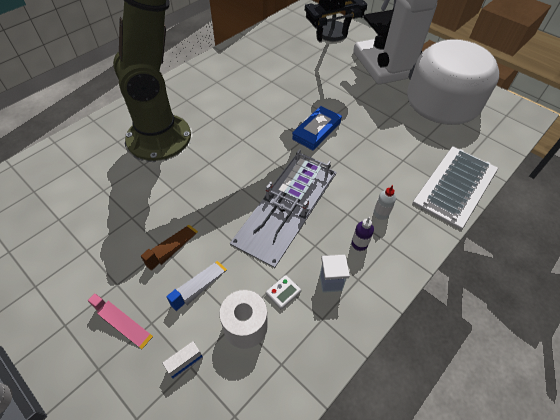

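Three wedge look-alikes in the top picture: aluminium with a blue grip at (358,231), brown at (355,273), pink at (417,245). The aluminium/blue one with the yellow nose at (333,233) fits. The stand has its open front at about (308,230), with x pointing left in the image (world +y). I'll enlarge a crop to confirm.

Run:
```python
import cv2
a=cv2.imread("pics/top0.png")[195:285,190:400]
a=cv2.resize(a,None,fx=3.8,fy=3.8,interpolation=cv2.INTER_CUBIC)
cv2.imwrite("pics/c1.png",a); print(a.shape)
```

```text
(342, 798, 3)
```

View pics/c1.png

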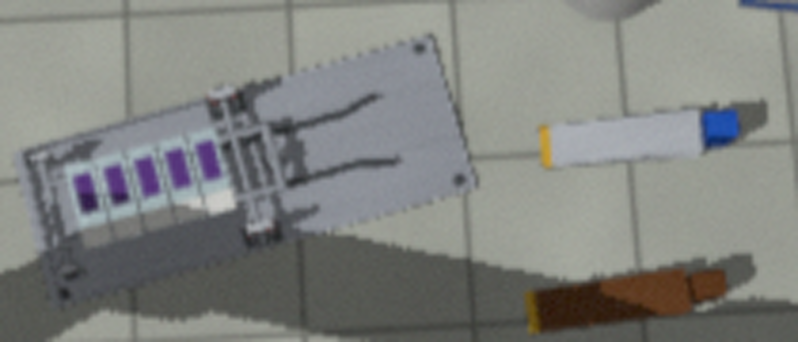

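The crop confirms it: silver wedge, yellow nose at about (544,147) and blue grip at about (720,128). The stand's plate corners are at (432,35), (476,186), (18,152) and (60,306), and the rails show as dark lines.

```bash
cat > h.py <<'E'
import numpy as np
from bench import ctrl
from scipy.spatial.transform import Rotation as R
def ray(n,u,v,z,p=None):
    p=p or ctrl.camera_params(n); K=np.array(p["K"]);T=np.array(p["pose"])
    d=T[:3,:3]@np.linalg.inv(K)@[u,v,1]; o=T[:3,3]
    return o+d*(z-o[2])/d[2]
def px(n,P,p=None):
    p=p or ctrl.camera_params(n); K=np.array(p["K"]);T=np.array(p["pose"])
    c=T[:3,:3].T@(np.array(P)-T[:3,3]); q=K@c; return q[:2]/q[2]
def toolrel(target):   # world point -> shift of TCP in tool axes, mm
    s=ctrl.get_state(); r=R.from_rotvec(s["tool_rot"])
    return 1000*r.inv().apply(np.array(target)-s["position"])
E
python3 - <<'E'
from h import *
c=lambda x,y,z: ray("top",190+(x+.5)/3.8-.5,195+(y+.5)/3.8-.5,z)
F1,F2,B1,B2=[c(*q,.006) for q in((432,35),(476,186),(18,152),(60,306))]
print(F1,F2,B1,B2,np.linalg.norm(F1-F2),np.linalg.norm(F1-B1),np.linalg.norm(F2-B2))
f=(F1+F2)/2;b=(B1+B2)/2;d=b-f; d/=np.linalg.norm(d); print("stand yaw",np.degrees(np.arctan2(d[1],d[0])), "origin",(f+b)/2-d*(-.02)*-1)
n=c(543,147,.002); t=c(702,131,.0375); g=c(738,124,.06)
g0=c(704,128,.06)
print("nose",n,"taper top end",t,"grip back top",g,g0)
d=n-g; print(np.degrees(np.arctan2(d[1],d[0])),np.linalg.norm(d[:2]))
s=ctrl.get_state(); print(R.from_rotvec(s["tool_rot"]).as_matrix())
E
```

```text
[ 0.64078489 -0.08941495  0.006     ] [ 0.49725259 -0.12052067  0.006     ] [0.55060633 0.29530308 0.006     ] [0.40797887 0.25943466 0.006     ] 0.14686418441119325 0.3951457151669389 0.39030225354010384
stand yaw 103.20708498672086 origin [0.5287251  0.06672952 0.006     ]
nose [ 0.5308031  -0.18452146  0.002     ] taper top end [ 0.53126058 -0.32389073  0.0375    ] grip back top [ 0.53158489 -0.35166972  0.06      ] [ 0.52956544 -0.32129084  0.06      ]
90.26798219618809 0.16715009295908742
[[-9.17615477e-01  3.97468829e-01 -6.04750914e-04]
 [ 3.97469280e-01  9.17614063e-01 -1.61318055e-03]
 [-8.62610399e-05 -1.72064935e-03 -9.99998516e-01]]
```

```bash
python3 -m creep '[[[1,-42,-23,0,0,0,0.14],[1,-84,-46,0,0,0,0.28],[1,-126,-69,0,0,0,0.42],[1,-170,-92,0,0,0,0.56],[1,-212,-115,0,0,0,0.7]]]'
python3 - <<'E'
from h import *
np.set_printoptions(precision=3,suppress=True)
print(toolrel([.58,.19,.222]),toolrel([.56,-.0,.222]),ctrl.get_state()["joint_positions"], R.from_rotvec(ctrl.get_state()["tool_rot"]).as_matrix())
E
```

```text
time: 0.6
position: [0.4082, 0.4046, 0.2222]
tool_rot: [1.662, 2.666, -0.001]
ft_force: [1.2, 0.8, -0.1]
grip_width: 0.998
[-268.316   59.729    0.292] [-430.091  -41.902    0.366] [-0.945  0.16   0.133  1.65  -0.021  1.334 -0.353] [[-0.44   0.898 -0.   ]
 [ 0.898  0.44  -0.   ]
 [-0.    -0.    -1.   ]]
```

```bash
python3 -m creep '[[[1,-47,8,0,0,0,0.1],[1,-94,16,0,0,0,0.2],[1,-141,24,0,0,0,0.3],[1,-188,30,0,0,0,0.4],[1,-235,34,0,0,0,0.456]]]'
python3 - <<'E'
from h import *
np.set_printoptions(precision=3,suppress=True)
print(toolrel([.53,-.0,.222]),toolrel([.531,-.337,.182]),ctrl.get_state()["joint_positions"], R.from_rotvec(ctrl.get_state()["tool_rot"]).as_matrix())
E
```

```text
time: 1.1
position: [0.5431, 0.2097, 0.2223]
tool_rot: [-2.218, -2.225, 0.0]
ft_force: [0.5, 1.0, 0.3]
grip_width: 0.999
[-209.691  -13.691    0.279] [-546.691  -13.669   40.295] [-0.71   0.178  0.337  1.638 -0.06   1.336 -0.361] [[-0.003  1.    -0.   ]
 [ 1.     0.003 -0.   ]
 [-0.    -0.    -1.   ]]
```

```bash
python3 -m creep '[[[1,-48,-2,0,0,0,0],[1,-96,-4,0,0,0,0],[1,-144,-6,0,0,0,0],[1,-192,-8,0,0,0,0],[1,-240,-10,0,0,0,0]]]';  python3 -m creep '[[[1,-46,0,0,0,0,0],[1,-92,-1,0,0,0,0],[1,-138,-2,0,0,0,0],[1,-184,-3,0,0,0,0],[1,-230,-4,0,0,0,0]]]'; python3 -m creep '[[[1,0,0,0,0,0,0],[1,0,0,0,0,0,0]]]';python3 - <<'E'
from h import *
import cv2
np.set_printoptions(precision=3,suppress=True)
p=ctrl.camera_params("wrist")
print(toolrel([.531,-.337,.182]),ctrl.get_state()["joint_positions"])
np.savez("w1.npz",K=p["K"],pose=p["pose"])
cv2.imwrite("pics/w1.png",ctrl.get_image("wrist")[:,:,::-1])
print(px("wrist",[.531,-.337,.06],p),px("wrist",[.531,-.185,0],p))
E
```

```text
time: 1.6
position: [0.5332, -0.0305, 0.2223]
tool_rot: [-2.214, -2.228, -0.0]
ft_force: [0.9, -0.0, 0.6]
grip_width: 1.0
time: 2.1
position: [0.5308, -0.2602, 0.2224]
tool_rot: [-2.214, -2.228, -0.001]
ft_force: [1.3, 0.7, -0.4]
grip_width: 1.0
time: 2.3
position: [0.5304, -0.2599, 0.222]
tool_rot: [-2.218, -2.224, 0.001]
ft_force: [0.1, 0.6, 0.1]
grip_width: 1.0
[-77.143   0.404  39.996] [-0.182  0.225  0.694  1.627 -0.147  1.343  0.536]
[281.988 255.479] [282.266 123.982]
```

View pics/w1.png

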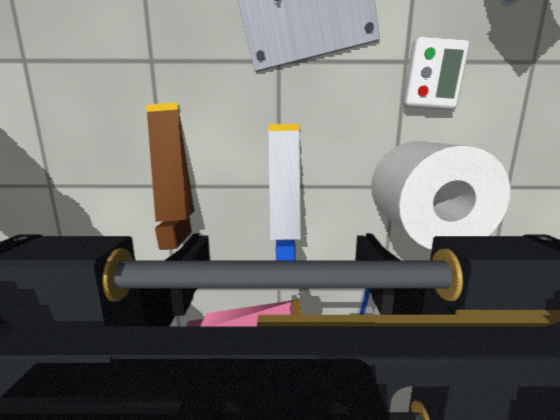

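The wrist view shows the wedge's nose at about (269–299,125), its taper end at (270–300,239) and the blue grip at (276–295,245). The stand's front corners are at (256,71) and (379,38).

Run:
```python
from h import *
np.set_printoptions(precision=4,suppress=True)
p=dict(np.load("w1.npz"))
c=lambda u,v,z: ray("wrist",u,v,z,p)
n1,n2=c(269,125,.0025),c(299,124.5,.0025); t1,t2=c(270,240,.0375),c(300,239.5,.0375)
print(n1,n2,t1,t2,"width",np.linalg.norm(n1-n2),np.linalg.norm(t1-t2))
n=(n1+n2)/2;t=(t1+t2)/2;d=(n-t)[:2];L=np.linalg.norm(d);d/=L;print("len",L,"yaw",np.degrees(np.arctan2(d[1],d[0])),"grip",n[:2]-.155*d,t[:2]-.015*d)
F2,F1=c(256,71,.006),c(379,38,.006);print(F1,F2,np.linalg.norm(F1-F2)); e=(F1-F2)[:2]; print("stand yaw",np.degrees(np.arctan2(e[0],-e[1]))," -> ", np.degrees(np.arctan2(e[1],e[0]))+90,"front mid",(F1+F2)/2)
```

```text
[ 0.5144 -0.1863  0.0025] [ 0.5519 -0.1856  0.0025] [ 0.5158 -0.3262  0.0375] [ 0.5536 -0.3254  0.0375] width 0.037529047874872976 0.03777729188475617
len 0.13983537708393298 yaw 90.63048793101834 grip [ 0.5349 -0.3409] [ 0.5349 -0.3408]
[ 0.6425 -0.0894  0.006 ] [ 0.4998 -0.1246  0.006 ] 0.1469540898578476
stand yaw 103.8641250178124  ->  103.86412501781238 front mid [ 0.5711 -0.107   0.006 ]
```

Run:
```python
from h import *
np.set_printoptions(precision=4,suppress=True)
print(ray("top",354,174,.1),ray("top",339,174,.1),ray("top",353,197,.0), px("top",[.5345,-.3405,.1]),px("top",[.63,-.3405,.1]))
p=dict(np.load("w1.npz")); print(ray("wrist",455,200,.1,p),ray("wrist",404,200,.1,p))
print(toolrel([.5345,-.3405,.16]))
```

```text
[ 0.7113 -0.2606  0.1   ] [ 0.714  -0.2102  0.1   ] [ 0.658  -0.2671  0.    ] [382.8711 224.1171] [380.0416 196.0893]
[ 0.7029 -0.2586  0.1   ] [ 0.6523 -0.2587  0.1   ]
[-82.6143   2.943   61.8854]
```

```bash
python3 -m creep '[[[0.8,-42,1,0,0,0,-0.01],[0.8,-82,3,0,0,0,-0.01],[0.8,-82,3,45,0,0,-0.01],[0.8,-82,3,90,0,0,-0.01],[0.8,-82,3,130,0,0,-0.01]]]' && python3 -m creep '[[[0.8,0,0,25,0,0,0],[0.8,0,0,50,0,0,0],[0.8,0,0,65,0,0,0],[0.8,0,0,65,0,0,0]]]'
python3 - <<'E'
from h import *
import cv2
print(toolrel([.5345,-.3405,.026]))
p=ctrl.camera_params("wrist"); np.savez("w2.npz",K=p["K"],pose=p["pose"])
cv2.imwrite("pics/w2.png",ctrl.get_image("wrist")[:,:,::-1])
E
```

```text
time: 2.85
position: [0.5355, -0.3379, 0.0904]
tool_rot: [-2.199, -2.241, -0.002]
ft_force: [1.0, 0.7, -0.2]
grip_width: 0.804
time: 3.25
position: [0.5341, -0.3378, 0.0252]
tool_rot: [-2.198, -2.239, 0.001]
ft_force: [-0.0, 0.5, -0.2]
grip_width: 0.799
[-2.72274215  0.35734703 -0.80950162]
```

View pics/w2.png

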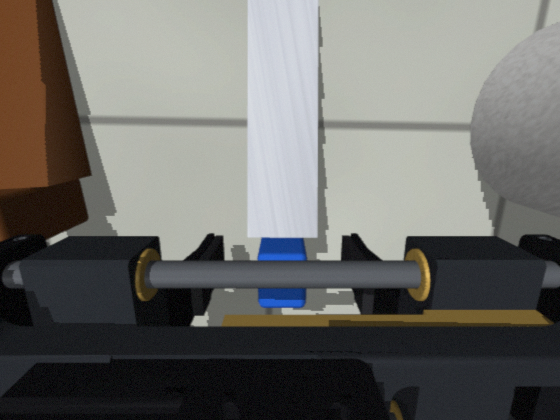

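Fingers straddle the blue grip at (282,270), clear of the neighbouring brown wedge and roll. I'll close and lift.

```bash
python3 -m creep '[[[0.5,-3,0,-1,0,0,0],[0.2,-3,0,-1,0,0,0],[0,-3,0,-1,0,0,0],[0,-3,0,-1,0,0,0],[0,-3,0,-1,0,0,0]]]' 45 && python3 -m creep '[[[0,0,0,0,0,0,0],[0,0,0,0,0,0,0],[0,0,0,-15,0,0,0],[0,0,0,-30,0,0,0],[0,0,0,-50,0,0,0]]]';python3 - <<'E'
from h import *
import cv2
s=ctrl.get_state(); print(s["ft_force"],s["torque"],s["grip_width"],s["position"])
np.set_printoptions(precision=4,suppress=True)
for yaw,f in ((103.5,np.array([.570,-.106])),):
    d=np.array([np.cos(np.radians(yaw)),np.sin(np.radians(yaw))])
    for sx in (-232,-210): # grip x so that nose = sx+155
        P=f+d*(sx+220)/1000; print(sx,P,toolrel([*P,s["position"][2]]))
E
```

```text
time: 3.8
position: [0.535, -0.3436, 0.0289]
tool_rot: [2.203, 2.239, 0.001]
ft_force: [0.5, -0.7, 0.3]
grip_width: 0.432
time: 4.3
position: [0.5343, -0.3435, 0.0793]
tool_rot: [-2.203, -2.238, 0.001]
ft_force: [0.1, -0.5, -2.7]
grip_width: 0.265
[ 0.08752622 -0.46784193 -2.7471855 ] [-0.29656205  0.07758327  0.00613114] 0.2652231025937427 [ 0.53430927 -0.34347015  0.07932918]
-232 [ 0.5728 -0.1177] [225.1632  42.0667   0.0255]
-210 [ 0.5677 -0.0963] [246.634   37.2706   0.0368]
```

```bash
python3 -m creep '[[[0,40,9,0,0,0,-0.045],[0,82,18,0,0,0,-0.09],[0,126,27,0,0,0,-0.135],[0,170,36,0,0,0,-0.18],[0,212,45,0,0,0,-0.225]]]' && python3 -m creep '[[[0,0,0,0,0,0,0],[0,0,0,10,0,0,0],[0,0,0,20,0,0,0],[0,0,0,20,0,0,0]]]';python3 - <<'E'
from h import *
import cv2
s=ctrl.get_state(); print(s["ft_force"],s["position"]); X=R.from_rotvec(s["tool_rot"]).as_matrix(); print("tool x yaw",np.degrees(np.arctan2(X[1,0],X[0,0])))
p=ctrl.camera_params("wrist"); np.savez("w3.npz",K=p["K"],pose=p["pose"])
a=ctrl.get_image("wrist")[:,:,::-1]; cv2.imwrite("pics/w3.png",cv2.resize(a[0:260,130:430],None,fx=2.3,fy=2.3,interpolation=cv2.INTER_CUBIC))
E
```

```text
time: 4.8
position: [0.5769, -0.1291, 0.08]
tool_rot: [1.935, 2.473, 0.002]
ft_force: [0.2, 0.7, -4.3]
grip_width: 0.271
time: 5.2
position: [0.5744, -0.1325, 0.0568]
tool_rot: [-1.94, -2.468, 0.004]
ft_force: [-0.5, 0.4, -2.5]
grip_width: 0.274
[-0.4750876   0.3829769  -2.49108486] [ 0.57435565 -0.13248888  0.05675802]
tool x yaw 103.64839870382706
```

View pics/w3.png

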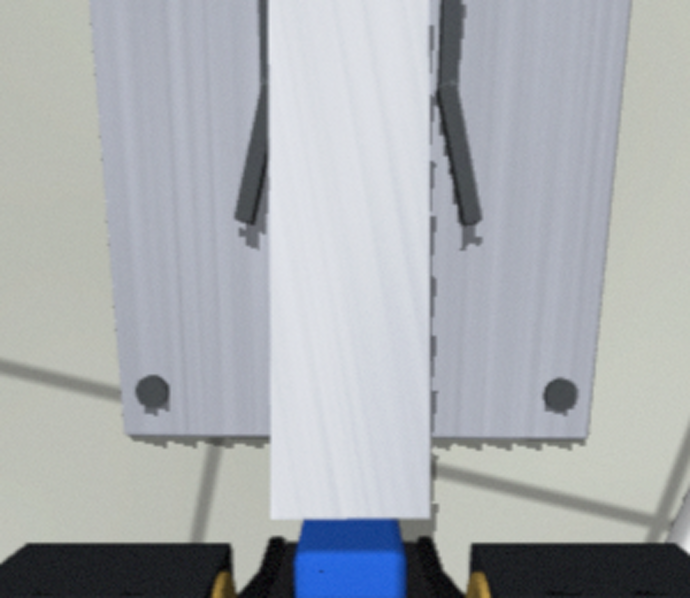

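The wedge is centred over the way and pointing along it. Lead-in ends are at (245,222) and (471,221), screws at (152,391) and (561,394), plate corners at (128,436) and (588,439), and taper end corners at (271,519) and (430,518).

Run:
```python
from h import *
np.set_printoptions(precision=4,suppress=True)
p=dict(np.load("w3.npz"))
c=lambda u,v,z: ray("wrist",130+(u+.5)/2.3-.5,(v+.5)/2.3-.5,z,p)
A=[c(128,436,.006),c(588,439,.006)];B=[c(152,391,.006),c(561,394,.006)];C=[c(245,222,.014),c(471,221,.014)]
t=[c(271,519,.067),c(430,518,.067)]
T=ctrl.get_state(); X=R.from_rotvec(T["tool_rot"]).as_matrix()
for q in (A,B,C,t):
    m=(q[0]+q[1])/2; e=q[1]-q[0]; print(m,np.linalg.norm(e),np.degrees(np.arctan2(e[1],e[0]))+90, "tool-frame mm",1000*X.T@(m-T["position"]))
```

```text
[ 0.5712 -0.1067  0.006 ] 0.14761636698780717 103.24809961974454 tool-frame mm [25.9236  2.674  51.4024]
[ 0.5674 -0.0928  0.006 ] 0.12898747868938837 103.18936999387063 tool-frame mm [40.3974  2.2024 51.4063]
[ 0.556  -0.0441  0.014 ] 0.06436463267401792 103.78381099369834 tool-frame mm [90.3335  2.5613 43.4143]
[ 0.5709 -0.1138  0.067 ] 0.03757283586837629 104.04390837454484 tool-frame mm [19.1262  0.4678 -9.5932]
```

```bash
python3 -m creep '[[[0,8,2,4,0,0,0],[0,15,2,8,0,0,0],[0,15,2,14,0,0,0],[0,15,2,18,0,0,0],[0,15,2,19,0,0,0]]]' && python3 -m creep '[[[0,0,0,1,0,0,0],[0,0,0,1,0,0,0]]]' && python3 -m creep '[[[0,0,0,1,0,0,0],[0,0,0,1,0,0,0]]]'&& python3 -m creep '[[[0,0,0,1,0,0,0],[0,0,0,1,0,0,0]]]'
```

```text
time: 5.75
position: [0.5742, -0.1159, 0.0388]
tool_rot: [-1.938, -2.472, 0.001]
ft_force: [-0.3, -0.1, -3.5]
grip_width: 0.272
time: 5.95
position: [0.5748, -0.1162, 0.0386]
tool_rot: [1.939, 2.472, -0.0]
ft_force: [-0.8, 0.9, -3.4]
grip_width: 0.275
time: 6.15
position: [0.5748, -0.116, 0.0376]
tool_rot: [1.938, 2.472, 0.0]
ft_force: [0.8, -0.2, -3.3]
grip_width: 0.276
time: 6.35
position: [0.5747, -0.1158, 0.0365]
tool_rot: [-1.938, -2.472, -0.0]
ft_force: [0.2, -0.7, -3.9]
grip_width: 0.271
```

```bash
python3 -m creep '[[[0,0,0,1,0,0,0],[0,0,0,1,0,0,0]]]' && python3 -m creep '[[[0,0,0,1,0,0,0],[0,0,0,1,0,0,0]]]' && python3 -m creep '[[[0,0,0,0.7,0,0,0],[0,0,0,0.7,0,0,0]]]'
```

```text
time: 6.55
position: [0.5747, -0.1158, 0.0354]
tool_rot: [-1.938, -2.472, 0.0]
ft_force: [-0.2, 0.3, -3.0]
grip_width: 0.271
time: 6.75
position: [0.5749, -0.1159, 0.0347]
tool_rot: [1.938, 2.472, 0.0]
ft_force: [-0.3, 0.0, -2.5]
grip_width: 0.274
time: 6.95
position: [0.5749, -0.1159, 0.0345]
tool_rot: [-1.938, -2.472, -0.001]
ft_force: [-2.4, -0.1, 2.7]
grip_width: 0.273
```

```bash
python3 -m creep '[[[0.45,0,0,0,0,0,0],[0.45,0,0,0,0,0,0],[0.45,0,0,0,0,0,0],[0.45,-20,0,0,0,0,0],[0.45,-45,0,0,0,0,0]]]' && python3 -m creep '[[[0,0,0,6,0,0,0],[0,0,0,12,0,0,0],[0,0,0,12,0,0,0],[0,0,0,12,0,0,0],[0,0,0,12,0,0,0]]]'
python3 - <<'E'
from h import *
import cv2
s=ctrl.get_state(); print(s["ft_force"],s["position"],s["grip_width"])
p=ctrl.camera_params("wrist"); np.savez("w4.npz",K=p["K"],pose=p["pose"])
a=ctrl.get_image("wrist")[:,:,::-1]; cv2.imwrite("pics/w4.png",cv2.resize(a[0:270,100:460],None,fx=2.1,fy=2.1,interpolation=cv2.INTER_CUBIC))
E
```

```text
time: 7.45
position: [0.586, -0.1582, 0.0337]
tool_rot: [-1.934, -2.475, -0.002]
ft_force: [0.6, 0.1, 0.8]
grip_width: 0.444
time: 7.95
position: [0.5856, -0.1585, 0.0219]
tool_rot: [-1.937, -2.473, -0.001]
ft_force: [-0.7, 0.3, -0.3]
grip_width: 0.08
[-0.72640916  0.33645248 -0.31408394] [ 0.58564768 -0.15853312  0.02188639] 0.07974238943491056
```

View pics/w4.png

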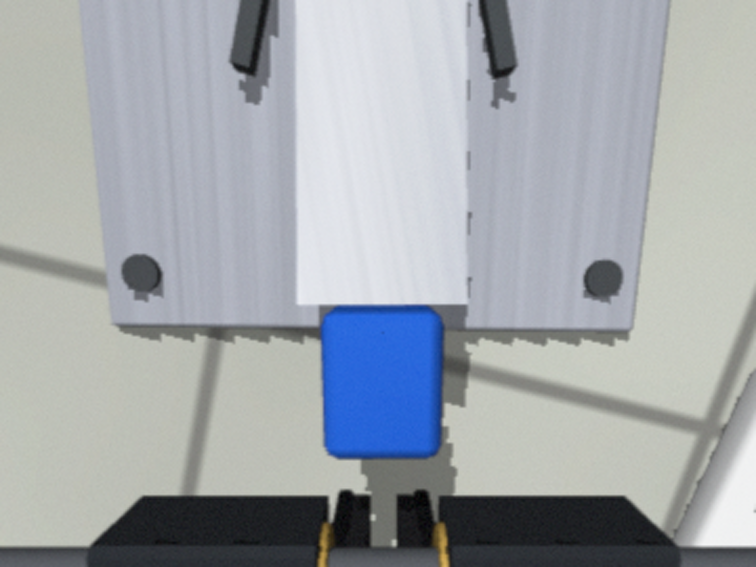

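Wedge lies flat in the way between the lead-ins (ends at (245,70) and (500,70)), about 2 mm off the middle. Closed fingers stand right behind the grip's back at (383,457). I'll push from the back.

```bash
python3 -m creep '[[[0,5,0,0,0,0,0],[0,10,0,0,0,0,0],[0,15,0,0,0,0,0],[0,18,0,0,0,0,0],[0,20,0,0,0,0,0]]]' 20; python3 -m creep '[[[0,3,0,0,0,0,0],[0,7,0,0,0,0,0],[0,11,0,0,0,0,0],[0,15,0,0,0,0,0],[0,19,0,0,0,0,0]]]';python3 -m creep '[[[0,4,0,0,0,0,0],[0,8,0,0,0,0,0],[0,12,0,0,0,0,0],[0,16,0,0,0,0,0],[0,20,0,0,0,0,0]]]'
```

```text
time: 8.5
position: [0.5807, -0.1394, 0.0219]
tool_rot: [-1.937, -2.473, -0.0]
ft_force: [-0.2, 0.6, 0.5]
grip_width: 0.004
time: 9.0
position: [0.5762, -0.1215, 0.022]
tool_rot: [1.938, 2.472, 0.0]
ft_force: [0.1, -1.2, 0.8]
grip_width: 0.006
time: 9.5
position: [0.5714, -0.102, 0.0219]
tool_rot: [1.938, 2.472, 0.0]
ft_force: [0.9, -1.5, -0.6]
grip_width: 0.002
```

```bash
for i in 1; do python3 -m creep '[[[0,4,0,0,0,0,0],[0,8,0,0,0,0,0],[0,12,0,0,0,0,0],[0,16,0,0,0,0,0],[0,20,0,0,0,0,0]]]'; done; python3 -m creep '[[[0,3,0,0,0,0,0],[0,6,0,0,0,0,0],[0,9,0,0,0,0,0],[0,12,0,0,0,0,0],[0,15,0,0,0,0,0]]]'; python3 -m creep '[[[0,3,0,0,0,0,0],[0,6,0,0,0,0,0],[0,9,0,0,0,0,0],[0,12,0,0,0,0,0],[0,15,0,0,0,0,0]]]';  python3 - <<'E'
from h import *
import cv2
v=np.array([np.cos(np.radians(103.6)),np.sin(np.radians(103.6)),0]);F=[]
for i in range(4):
    a=ctrl.get_image("scene"); s=ctrl.get_state(); F.append(-s["ft_force"]@v)
print(F,s["ft_force"],s["position"])
a=a[:,:,::-1]
for P in ([.5712,-.1067,.006],): 
    q=np.array(P)+v*.2; print(px("scene",q))
cv2.imwrite("pics/s1.png",cv2.resize(a[130:270,210:370],None,fx=4,fy=4,interpolation=cv2.INTER_CUBIC))
E
```

```text
time: 10.0
position: [0.5668, -0.0849, 0.022]
tool_rot: [1.938, 2.469, -0.002]
ft_force: [1.5, -4.8, -1.3]
grip_width: 0.004
time: 10.5
position: [0.5632, -0.0703, 0.022]
tool_rot: [1.939, 2.469, -0.002]
ft_force: [1.0, -6.1, -0.3]
grip_width: 0.002
time: 11.0
position: [0.5596, -0.0557, 0.022]
tool_rot: [1.939, 2.469, -0.002]
ft_force: [1.5, -5.7, -0.6]
grip_width: 0.005
[np.float64(3.648913933392463), np.float64(4.786204707857415), np.float64(4.158223101958125), np.float64(5.542483271321028)] [ 1.73853516 -5.28177616 -0.0547215 ] [ 0.55946526 -0.05443755  0.02193558]
[286.04140369 204.67305946]
```

View pics/s1.png

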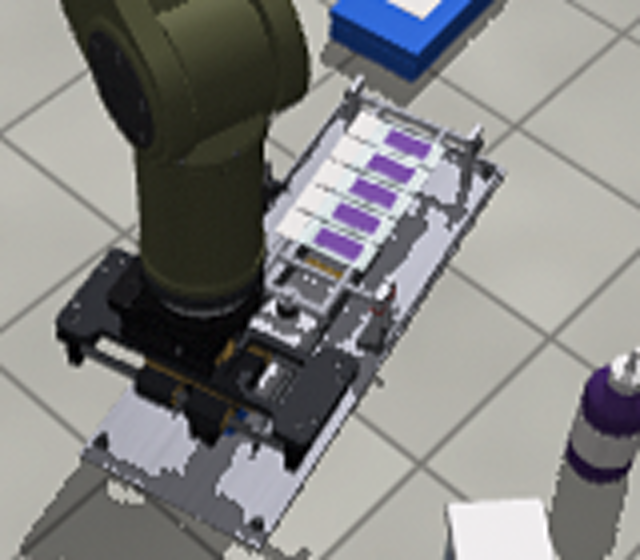

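The wedge is under the foot with its yellow nose beyond it (325,268), and the rack is rising. The nose is at stand x of about +13 mm, so level should come after 17–49 mm more. I'll continue in smaller steps.

```bash
python3 -m creep '[[[0,2,0,0,0,0,0],[0,4,0,0,0,0,0],[0,6,0,0,0,0,0],[0,8,0,0,0,0,0],[0,10,0,0,0,0,0]]]';for i in 1; do  python3 -m creep '[[[0,1,0,0,0,0,0],[0,2,0,0,0,0,0],[0,3,0,0,0,0,0],[0,4,0,0,0,0,0],[0,5,0,0,0,0,0]]]'; done; python3 -m creep '[[[0,0.8,0,0,0,0,0],[0,1.6,0,0,0,0,0],[0,2.4,0,0,0,0,0],[0,3.2,0,0,0,0,0],[0,4,0,0,0,0,0]]]'
```

```text
time: 11.7
position: [0.5573, -0.0453, 0.0219]
tool_rot: [1.939, 2.47, -0.001]
ft_force: [1.3, -5.5, -1.2]
grip_width: 0.005
time: 12.2
position: [0.5561, -0.0404, 0.0219]
tool_rot: [1.939, 2.47, -0.001]
ft_force: [-0.1, -5.5, -0.3]
grip_width: 0.007
time: 12.7
position: [0.5551, -0.0365, 0.0219]
tool_rot: [1.939, 2.471, -0.001]
ft_force: [1.6, -5.6, -0.3]
grip_width: 0.005
```

```bash
cat > ck.py <<'E'
# average the push over 4 readings; exit 1 when above limit
import sys
from h import *
v=np.array([np.cos(np.radians(103.6)),np.sin(np.radians(103.6)),0]);F=[]
for i in range(2): ctrl.get_image("wrist"); s=ctrl.get_state(); F.append(-s["ft_force"]@v)
print("push %.1f"%np.mean(F),np.round(F,1),"along %.2f"%(1000*(s["position"]-[.5712,-.1067,0])@v-220)); sys.exit(np.mean(F)>7.5)
E
python3 -m creep '[[[0,0.5,0,0,0,0,0],[0,1,0,0,0,0,0],[0,1.5,0,0,0,0,0]]]' >/dev/null; python3 ck.py && python3 -m creep '[[[0,0.5,0,0,0,0,0],[0,1,0,0,0,0,0],[0,1.5,0,0,0,0,0]]]' >/dev/null&& python3 ck.py && python3 -m creep '[[[0,0.5,0,0,0,0,0],[0,1,0,0,0,0,0],[0,1.5,0,0,0,0,0]]]' >/dev/null&& python3 ck.py && python3 -m creep '[[[0,0.5,0,0,0,0,0],[0,1,0,0,0,0,0],[0,1.5,0,0,0,0,0]]]' >/dev/null&& python3 ck.py && python3 -m creep '[[[0,0.5,0,0,0,0,0],[0,1,0,0,0,0,0],[0,1.5,0,0,0,0,0]]]' >/dev/null&& python3 ck.py && python3 -m creep '[[[0,0.5,0,0,0,0,0],[0,1,0,0,0,0,0],[0,1.5,0,0,0,0,0]]]' >/dev/null&& python3 ck.py
```

```text
push 5.0 [4.8 5.3] along -146.28False
```

```bash
sed -i 's/sys.exit(np.mean(F)>7.5)/sys.exit(int(np.mean(F)>7.5))/' ck.py
python3 -m creep '[[[0,0.5,0,0,0,0,0],[0,1,0,0,0,0,0],[0,1.5,0,0,0,0,0]]]' >/dev/null; python3 ck.py && python3 -m creep '[[[0,0.5,0,0,0,0,0],[0,1,0,0,0,0,0],[0,1.5,0,0,0,0,0]]]' >/dev/null&& python3 ck.py && python3 -m creep '[[[0,0.5,0,0,0,0,0],[0,1,0,0,0,0,0],[0,1.5,0,0,0,0,0]]]' >/dev/null&& python3 ck.py && python3 -m creep '[[[0,0.5,0,0,0,0,0],[0,1,0,0,0,0,0],[0,1.5,0,0,0,0,0]]]' >/dev/null&& python3 ck.py && python3 -m creep '[[[0,0.5,0,0,0,0,0],[0,1,0,0,0,0,0],[0,1.5,0,0,0,0,0]]]' >/dev/null&& python3 ck.py && python3 -m creep '[[[0,0.5,0,0,0,0,0],[0,1,0,0,0,0,0],[0,1.5,0,0,0,0,0]]]' >/dev/null&& python3 ck.py; python3 -c "
from bench import ctrl;print(ctrl.get_state()['time'])"
```

```text
push 5.0 [5.3 4.8] along -144.77
push 4.9 [4.6 5.2] along -143.37
push 6.8 [6.6 7.1] along -142.78
push 8.3 [7.8 8.7] along -142.18
14.7
```

```bash
python3 ck.py; python3 -m creep '[[[0,0.5,0,0,0,0,0],[0,1,0,0,0,0,0],[0,1,0,0,0,0,0]]]' >/dev/null; python3 ck.py
python3 - <<'E'
from h import *
import cv2
a=ctrl.get_image("scene")[:,:,::-1]
cv2.imwrite("pics/s2.png",cv2.resize(a[155:235,250:330],None,fx=7,fy=7,interpolation=cv2.INTER_CUBIC))
v=np.array([np.cos(np.radians(103.6)),np.sin(np.radians(103.6)),0]);w=np.array([-v[1],v[0],0])
f=np.array([.5712,-.1067,0])
for sy in(.062,-.062):
  for z in(.035,.05,.066): print(sy,z,(px("scene",f+v*.2+w*sy+[0,0,z])-[250,155])*7)
E
```

```text
push 8.0 [8.4 7.7] along -142.16
push 9.6 [9.8 9.4] along -141.67
0.062 0.035 [128.81429273 249.91575458]
0.062 0.05 [128.61973288 228.09455553]
0.062 0.066 [128.40769236 204.31278154]
-0.062 0.035 [383.80592295 366.44330347]
-0.062 0.05 [386.33827841 345.20206368]
-0.062 0.066 [389.09997936 322.03708813]
```

View pics/s2.png

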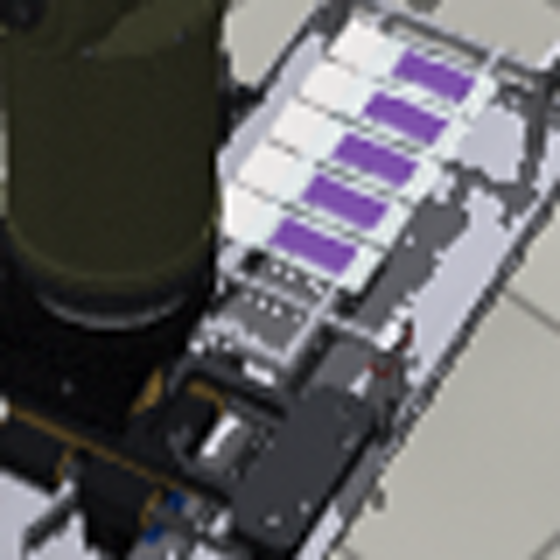

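The pin end at about (395,335) sits at the red mark (predicted at (386,345)). The slope of about 3.2 N/mm agrees that the rack is on its stop. One more small nudge to mid-band, then retreat.

```bash
python3 -m creep '[[[0,0.3,0,0,0,0,0],[0,0.6,0,0,0,0,0],[0,0.6,0,0,0,0,0]]]' >/dev/null; python3 ck.py; python3 ck.py
```

```text
push 10.5 [10.3 10.8] along -141.62
push 10.6 [10.6 10.5] along -141.65
```

```bash
python3 -m creep '[[[0,-3,0,0,0,0,0],[0,-10,0,0,0,0,0],[0,-30,0,0,0,0,0],[0,-60,0,0,0,0,0],[0,-60,0,-30,0,0,0]]]'; python3 -m creep '[[[0,-20,0,-40,0,0,0],[0,-60,0,-70,0,0,0],[0,-100,0,-100,0,0,0],[0,-140,0,-130,0,0,0],[0,-140,0,-130,0,0,0]]]'
python3 - <<'E'
from h import *
import cv2
a=ctrl.get_image("scene")[:,:,::-1]; s=ctrl.get_state(); print(s["time"],s["ft_force"],s["position"])
cv2.imwrite("pics/s3.png",cv2.resize(a[145:265,220:340],None,fx=5,fy=5,interpolation=cv2.INTER_CUBIC))
b=ctrl.get_image("top")[:,:,::-1]; cv2.imwrite("pics/t3.png",b)
E
```

```text
time: 16.25
position: [0.564, -0.0879, 0.0487]
tool_rot: [-1.94, -2.465, 0.009]
ft_force: [0.4, -0.3, 0.1]
grip_width: 0.003
time: 16.75
position: [0.6021, -0.2282, 0.1869]
tool_rot: [1.941, 2.458, 0.001]
ft_force: [-1.1, 0.6, 0.3]
grip_width: 0.005
16.8 [-0.76746366  0.56746573 -0.23646892] [ 0.60125859 -0.22411495  0.18419717]
```

View pics/s3.png

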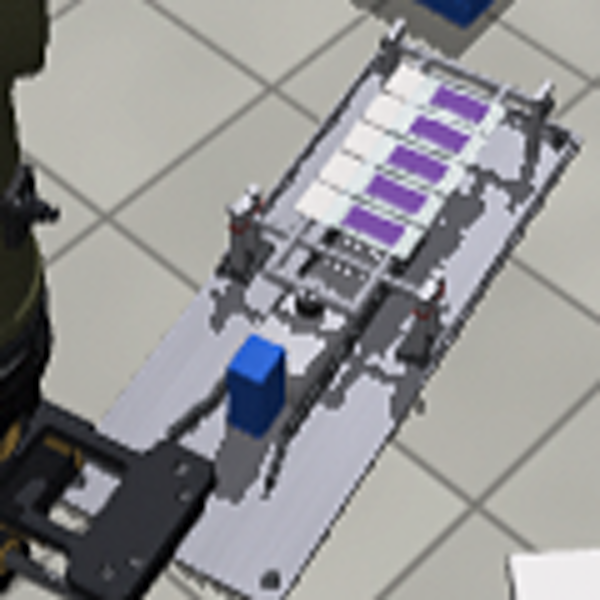

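View pics/t3.png

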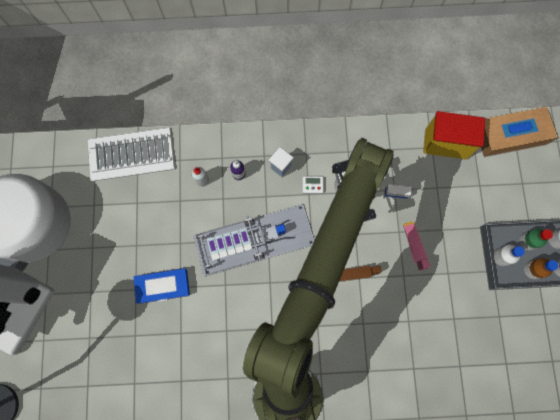

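The wedge sits in the way under the foot, with its grip at (257,380). Both pins are at the red marks, (250,207) and (432,290). The bystanders that can be seen have not moved, and the gripper is clear.

```bash
python3 -c "
from bench import ctrl;print(ctrl.close_job())"
```

```text
the job is handed in; nothing more can be done
None
```

The rack is level and the job is handed in, at about 17 s on the clock. I set the blue-gripped aluminium wedge down in the way. I then let go and pushed it nose first under the foot with closed fingers on the flat back of its grip.

- **Fit:** The push held at about 5 N while the rack rose. It then climbed about 3 N per mm once the pins reached the slot tops. I left it at 10.5 N, inside the 9 to 12 N snug band.
- **After backing off:** Both pins are at the red marks in the last scene picture, and the wedge stayed in the way. The gripper is clear, with only sensor noise (about 1 N) on the wrist.
- **Bystanders:** Those visible in the last top picture stand where they were. The tissue roll was partly hidden by the arm in it, so I could not check it fully.
- **Disagreement:** The wrist picture put the wedge about 2 mm off the way's middle when I set it down. That is within the 3 mm clearance on each side. Otherwise the checks agreed.

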